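# Pull the filter plate from the bench air cleaner and hold it up to the light viewer

### The job

Swing the hood-shaped cover of the small bench air cleaner (it has a bar handle) up until it stands upright and stays open, then draw the hidden filter plate straight up out of its slot. Hold the plate upright in front of the light viewer's screen, centred on the screen, its broad face parallel to the screen and about 8 cm away from it, without touching the viewer or shifting the things lying about. Finish holding it there in the gripper: do not put it down or let go.

Things in the scene. Friction and masses are not known exactly. Their poses are not given: they have to be found in the camera images.
- cleaner: Bench air cleaner, white box fixed to the bench, 100 (x, depth) x 130 (y) x 105 mm high, black grille in front (-x), grey cover on top. Origin: centre of its underside, z up; at yaw 0 the front looks to world -x. In its flat deck (z = 105 mm) is a slot along y, 14 x 100 mm, centred at x = -18, y = 0 mm, floor at z = 12 mm, in which the filter plate stands.
- cover (a joint): Opening angle of the grey cover, rad: 0 shut, 1.57 upright, 1.9 end stop; may start slightly ajar. A hood of 100 x 130 mm, 40 mm high, 3 mm walls, hinged along the cleaner's rear (+x) top edge, opening upward and to the rear. The hinge is stiff (about 0.16 N m): the cover stays where it is left; about 2 N at the bar moves it.
- cover_hinge (a point): Middle of the cover's hinge line, which runs along the cleaner's y: x = +50 mm, z = 106 mm in the cleaner's frame. Its axes are those of the cleaner.
- cover_bar (a point): Middle of the cover's steel bar handle: round, 10 mm thick, 86 mm long along the cleaner's y between two brackets, 45 mm off the cover's front wall. With the cover shut it lies 145 mm before (-x) the hinge line and 22 mm above it, and swings about it. It can turn between fingers that grip it from above, so the tool may stay upright along the arc. Axes: the cover's.
- filter: Filter plate: aluminium frame with pleated white paper, 9 (x) x 96 (y) x 122 mm high (z), about 0.12 kg. Origin: centre of its lower edge; x is normal to the broad faces, which are alike. It starts upright in the slot, axes parallel to the cleaner's, top 29 mm proud of the deck, hidden under the cover. Its solid top rail, 26 mm high, can be gripped across the 9 mm.
- filter_top (a point): Middle of the filter plate's top edge, 122 mm above its lower edge.
- filter_middle (a point): Centre of the filter plate, 61 mm above its lower edge.
- viewer: Upright light viewer fixed to the bench: a white panel 186 mm wide (y), 18 mm thick, its top 210 mm over the bench, on a grey foot 110 x 140 x 10 mm that reaches 40 mm before the screen. Origin: on the bench under the middle of the screen's face; -x of its frame points out of the screen (towards the robot at yaw 0). (The microscope between it and the robot is 0.40 m high.)
- screen_middle (a point): Middle of the viewer's bright 150 x 150 mm screen face, 120 mm over the bench. Axes: those of the viewer, -x out of the screen.
- petri_dish: Clear petri dish, 60 mm across, 12 mm high, bystander. Origin: centre of its underside.
- vial: Small capped glass vial, 22 mm across, 56 mm high, bystander. Origin: centre of its underside.
- tape: Roll of tape lying flat, 100 mm across, 25 mm high, bystander. Origin: centre of its underside.
- cotton_buds: Clear pot of cotton buds, 77 mm across, 82 mm high, bystander. Origin: centre of its underside.
Things that resemble listed ones, but are neither listed nor needed, are in the scene too. What is shaped like the cleaner but brown is not meant.

How it is judged:
By the outcome, as a careful person would: the job done as asked, in the order asked, and still so for the second after the job is handed in, while the arm keeps its last pose, push and grip.
It also fails if it takes over 46 s, if anything falls off the work surface, if the arm or the gripper's body presses on something with over 40 N, if the wrist force passes 120 N, or if a joint passes its speed limit or range.

### The arm

A 7-joint arm with a two-finger parallel gripper is mounted at the origin on the work surface; the furniture and walls round the work are solid. World frame = base frame: x ahead of the robot, y to its left, z up, the work surface at z = 0. Lengths are in m, angles in rad, forces in N, time in s.
With the tool pointing down it reaches from about 0.35 to 0.9 m from the base axis. Payload 8.1 kg.
Tool frame: the origin (TCP) lies midway between the tips of the shut fingers; the grasp point (between the pads) lies 19 mm behind it; z points along the fingers, y is the line along which they close (so a half turn about z gives the same grasp; the last joint's range is limited). The gripper opens to 92 mm and grips with 3 to 60 N. Pads are 19 mm wide; open, the fingers measure 130 mm over their backs; the gripper's body (75 mm by 190 mm) begins 47 mm behind the grasp point.
Start: joints at [0.561, 0.434, 0.025, 1.573, -0.012, 1.134, -0.075], TCP at [0.492, -0.385, 0.189] pointing down, gripper open.
Joint ranges: [-2.62, 2.62], [-0.44, 2.09], [-1.27, 1.32], [0.08, 2.57], [-1.32, 4.46], [0.12, 2], [-2.74, 2.74]. Speed limits (rad/s): [2.22, 2.22, 3.01, 3.01, 3.14, 3.14, 3.14].

### API

Orientations are given as a unit quaternion [x, y, z, w].
In Python, from station import reach, line_to, move_joints, command_gripper, dwell, ik, get_state, get_image, camera_model, IKError, close_job gives the robot as it stands. Calls block until the motion is done:
- reach(position, orientation): joint-space move of the TCP to a pose.
- line_to(position, orientation=None, speed=0.15, stop_force=None): straight line of the TCP; orientation=None keeps the orientation; speed is the mean speed in m/s. With stop_force (N) it stops when the force on the tool has changed by that much, and returns True; else False.
- move_joints(angles): joint-space move.
- command_gripper(opening, force=None): opening from 0.0 (shut) to 1.0 (fully open); force is the grip in N (None keeps the last); returns when the fingers have stopped.
- dwell(seconds).
- ik(position, orientation): joint angles nearest the present ones, or None.
- get_state(): the state.
- get_image(name): name is "side" or "top" or "wrist"; returns (picture, depth): 400x640x3 uint8, red, green, blue; 400x640 float32, m along the optical axis (not along the pixel's ray), 0 where there is no reading.
- camera_model(name): a dict with "camera_matrix" (3x3 intrinsics, pixels), "k1" (the pictures are not rectified: a ray, as slopes to the right and down, at radius r is drawn at 1 + k1 r^2 times it, then the intrinsics apply), "R" (3x3) and "t" (3): a world point X has camera coordinates R X + t. Camera axes: x right, y down, z forward; pixel columns grow to the right and rows downward; lengths in m; the calibration is good to about 2 mm. A picture is of the moment at which its call begins: read the wrist's pose just before it. camera_model takes no time and is no camera call; for the wrist camera it gives the pose at the moment of the call.
A pose or a line that the arm cannot do raises IKError and nothing moves.
- close_job(): hands the job in; it is judged then, once.
The state is a dict: "time_s": time; "joint_positions": joint angles; "joint_vel": joint speeds; "joint_torque": joint torques, N m; "tool_pos": TCP position; "ee_rot": TCP orientation; "contact_force": force on the tool from outside, world axes, zero at the start; "torque": the same for the moment, N m; "gripper_width": opening from 0.0 (shut) to 1.0 (fully open); "finger_force": force on a finger pad.
Only numpy, scipy, OpenCV 4.12 (cv2) and the standard library are available. Lean on these libraries where they do the work, as an engineer would, in place of code of your own. Each camera call takes 0.05 s, during which the arm holds its last target. There are 200 camera calls.

## Working session

There is one attempt and no reset: what is moved stays moved. The work goes in short steps, each a Python script; the robot and the scene stay as the last script left them, time stands still between calls to the robot, and variables do not carry over. Pictures are saved under pics/ and viewed, at most 10 in all, crops included, and the job is handed in when it is done.

```bash
ls; mkdir -p pics; cat > h.py <<'E'
import numpy as np, cv2
from station import *
def snap(n):
    m=camera_model(n); im,d=get_image(n); return im,d,m
def rays(m,px):
    K=np.array(m["camera_matrix"]);px=np.atleast_2d(np.asarray(px,float))
    dist=np.array([m["k1"],0,0,0,0],float)
    u=cv2.undistortPoints(px.reshape(-1,1,2),K,dist).reshape(-1,2)
    return u
def cloud(m,px,d):
    px=np.atleast_2d(px);u=rays(m,px);z=d[px[:,1].astype(int),px[:,0].astype(int)]
    c=np.c_[u*z[:,None],z]; R=np.array(m["R"]);t=np.array(m["t"])
    return (c-t)@R
def onplane(m,px,h):
    u=rays(m,px);R=np.array(m["R"]);t=np.array(m["t"]);o=-R.T@t
    w=np.c_[u,np.ones(len(u))]@R
    return o+w*((h-o[2])/w[:,2])[:,None]
def save(n,im): cv2.imwrite("pics/"+n,im[:,:,::-1])
E
python3 - <<'E'
from h import *
for n in("top","side"):
    im,d,m=snap(n);save(n+"0.png",im);np.savez(n+"0.npz",im=im,d=d,**{k:np.array(v) for k,v in m.items()})
    R=np.array(m["R"]);print(n,-R.T@np.array(m["t"]),R[2],(d>0).mean(),m["k1"])
print(get_state())
E
```

```text
pics
top [ 0.33665608 -0.07983763  1.39096337] [ 0.13002687 -0.00428926 -0.99150119] 0.9959375 -0.15609228198596894
side [0.63651839 0.51221562 0.88288328] [-0.14729225 -0.58698166 -0.7960889 ] 0.99593359375 -0.06193139404561041
{'time_s': 0.1, 'joint_positions': array([ 0.56140382,  0.43513814,  0.02497929,  1.57396679, -0.01161932,
        1.13403779, -0.07506515]), 'joint_vel': array([-0.00152281, -0.00254094,  0.00132649, -0.00248287, -0.00088768,
       -0.00044845,  0.00011235]), 'joint_torque': array([ 2.20176094e-03, -6.69129753e+01,  9.87333767e-01, -3.15147614e+01,
       -6.06584363e-02,  3.74174619e-02,  8.31027569e-05]), 'tool_pos': array([ 0.49177626, -0.3849026 ,  0.18834819]), 'ee_rot': array([ 8.98974839e-01,  4.37999709e-01, -3.57229502e-04, -6.04810125e-04]), 'contact_force': array([ 0.32681109,  0.23916414, -0.5969886 ]), 'torque': array([ 0.02658813, -0.00552307,  0.02537302]), 'finger_force': 0.0, 'gripper_width': 0.9979287326395965}
```

View pics/top0.png

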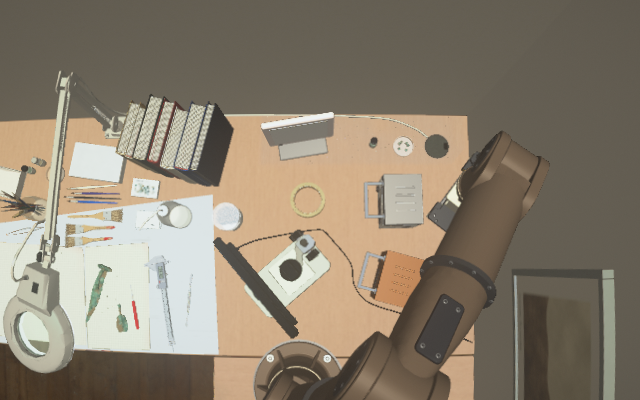

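View pics/side0.png

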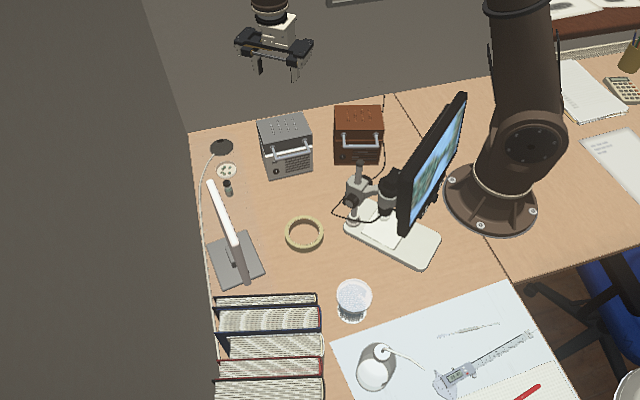

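The top view shows two box-with-bar things: grey at (403,200) and brown at (395,278). The grey cover fits the description and the brown one is the excluded look-alike. The viewer is at (300,130) with its foot below, so the screen faces the robot. The tape is at (307,200), the vial at (374,142), the petri dish at (403,146), the bud pot at (228,216) and the microscope at (290,265).

```bash
python3 - <<'E'
from h import *
def load(n):
    f=np.load(n+"0.npz");return f["im"],f["d"],{k:f[k] for k in("camera_matrix","R","t")}|{"k1":float(f["k1"])}
def reg(n,x0,y0,x1,y1):
    im,d,m=load(n);v,u=np.mgrid[y0:y1,x0:x1];px=np.c_[u.ravel(),v.ravel()]
    return px,cloud(m,px,d),im[v.ravel(),u.ravel()].astype(int)
def rect(P,t):
    r=cv2.minAreaRect((P[:,:2]*1000).astype(np.float32));print(t,len(P),"c",np.round(r[0],1),"sz",np.round(r[1],1),"ang",round(r[2],2),"z",np.percentile(P[:,2],[5,50,95]).round(4))
px,P,c=reg("top",355,165,435,235)
k=(P[:,2]>.14)&(P[:,2]<.2);rect(P[k],"cover")
A=np.c_[P[k][:,:2],np.ones(k.sum())];print("plane",np.linalg.lstsq(A,P[k][:,2],rcond=None)[0])
k=(P[:,2]>.105)&(P[:,2]<.2)&(px[:,0]<380);rect(P[k],"bar")
b=P[k&(px[:,0]<371)];rect(b,"bar only")
px,P,c=reg("top",255,105,340,162)
k=(P[:,2]>.195)&(P[:,2]<.225);rect(P[k],"viewer top")
k=(P[:,2]>.004)&(P[:,2]<.02)&(c.max(1)<190)&(abs(c[:,0]-c[:,2])<25);rect(P[k],"foot")
px,P,c=reg("side",200,170,270,295)
k=(P[:,2]>.03)&(P[:,2]<.2)&(c.min(1)>150)&(px[:,0]<256);rect(P[k],"screen side")
px,P,c=reg("top",240,225,335,310);k=P[:,2]>.05
print("scope",P[k].min(0),P[k].max(0)); rect(P[k],"scope")
px,P,c=reg("top",210,235,300,340);k=P[:,2]>.15;rect(P[k],"monitor")
im=load("side")[0];save("crop1.png",cv2.resize(im[90:290,180:400],None,fx=3.0,fy=3.0)[:600])
E
```

```text
cover 1968 c [ 503.9 -250.3] sz [128.6 149.2] ang 0.95 z [0.1426 0.1484 0.1529]
plane [-0.00259159  0.01235488  0.15281091]
bar 209 c [ 501.2 -194.5] sz [39.8 93.9] ang 89.09 z [0.1336 0.1386 0.1431]
bar only 155 c [ 501.4 -182.7] sz [15.9 93.9] ang 89.37 z [0.1346 0.139  0.1433]
viewer top 596 c [692.9  -5.6] sz [ 20.7 185.2] ang 9.44 z [0.1976 0.208  0.2126]
foot 699 c [709.2   8.1] sz [245.6 145.1] ang 89.96 z [0.0052 0.0103 0.0163]
screen side 28 c [692.4 -95.3] sz [224.8  24.4] ang 87.15 z [0.036  0.0385 0.1947]
scope [ 0.24328742 -0.07983763  0.05067499] [0.42977955 0.1211784  1.39096337]
scope 2055 c [332.2  15.1] sz [176.  187.4] ang 12.2 z [0.148  0.2383 0.3902]
monitor 2503 c [324.3  32.7] sz [260.  179.1] ang 43.98 z [0.1725 0.3756 0.3925]
```

View pics/crop1.png

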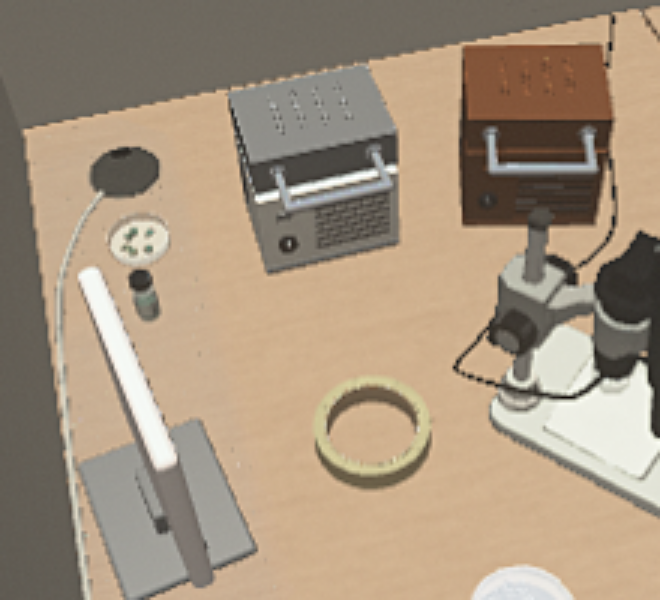

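The crop shows the grey cleaner (crop ~(315,165)) with its white body and black grille facing the viewer side (+y) and its bar at ~(335,200), which confirms it's the one meant. The next step is to go above the bar and look from close by.

```bash
cat >> h.py <<'E'
def q(deg):  # tool down, tool x at heading deg
    a=np.radians(deg)/2; return [np.cos(a),np.sin(a),0,0]
E
python3 - <<'E'
from h import *
line_to([.4918,-.3849,.32],speed=.25)
for d in (1,181,91,-80.5,99.5):
    for p in ([.5,-.18,.3],[.5,-.36,.22],[.5,-.22,.13],[.61,-.02,.3],[.61,-.02,.155]): 
        j=ik(p,q(d)); print(d,p,None if j is None else np.round(j,2))
reach([.502,-.20,.32],q(1))
im,d,m=snap("wrist");save("w1.png",im);R=np.array(m["R"]);print(-R.T@np.array(m["t"]),R[2]);s=get_state();print(s["time_s"],s["tool_pos"],s["contact_force"])
v,u=np.mgrid[0:400,0:640];px=np.c_[u.ravel(),v.ravel()];P=cloud(m,px,d)
np.savez("w1.npz",im=im,P=P)
E
```

```text
1 [0.5, -0.18, 0.3] [ 0.17  0.21  0.09  1.63 -0.02  1.31 -1.29]
1 [0.5, -0.36, 0.22] [ 0.41  0.4   0.18  1.56 -0.08  1.19 -0.95]
1 [0.5, -0.22, 0.13] [ 0.23  0.37  0.11  1.85 -0.05  0.93 -1.19]
1 [0.61, -0.02, 0.3] [-0.07  0.35  0.02  1.43 -0.01  1.36 -1.6 ]
1 [0.61, -0.02, 0.155] [-0.07  0.44  0.02  1.65 -0.01  1.05 -1.6 ]
181 [0.5, -0.18, 0.3] [ 0.59  0.24 -0.44  1.59  0.11  1.33  1.73]
181 [0.5, -0.36, 0.22] [ 0.81  0.43 -0.41  1.52  0.18  1.22  1.97]
181 [0.5, -0.22, 0.13] [ 0.65  0.41 -0.44  1.81  0.21  0.97  1.71]
181 [0.61, -0.02, 0.3] [ 0.28  0.39 -0.5   1.4   0.19  1.39  1.37]
181 [0.61, -0.02, 0.155] [ 0.28  0.49 -0.49  1.62  0.25  1.09  1.31]
91 [0.5, -0.18, 0.3] [ 0.38  0.22 -0.17  1.61  0.04  1.32  0.22]
91 [0.5, -0.36, 0.22] [ 0.61  0.4  -0.1   1.54  0.04  1.2   0.52]
91 [0.5, -0.22, 0.13] [ 0.44  0.37 -0.16  1.83  0.07  0.94  0.26]
91 [0.61, -0.02, 0.3] [ 0.1   0.36 -0.22  1.42  0.08  1.37 -0.11]
91 [0.61, -0.02, 0.155] [ 0.1   0.45 -0.23  1.64  0.11  1.06 -0.14]
-80.5 [0.5, -0.18, 0.3] [-0.01  0.2   0.32  1.64 -0.06  1.31 -2.66]
-80.5 [0.5, -0.36, 0.22] [ 0.22  0.41  0.47  1.58 -0.2   1.19 -2.25]
-80.5 [0.5, -0.22, 0.13] [ 0.03  0.38  0.38  1.86 -0.17  0.93 -2.49]
-80.5 [0.61, -0.02, 0.3] [-0.76  0.52  1.16  1.49 -0.48  1.44 -2.56]
-80.5 [0.61, -0.02, 0.155] [-0.75  0.67  1.15  1.71 -0.66  1.2  -2.4 ]
99.5 [0.5, -0.18, 0.3] [ 0.41  0.22 -0.2   1.61  0.04  1.32  0.36]
99.5 [0.5, -0.36, 0.22] [ 0.63  0.4  -0.13  1.54  0.06  1.2   0.65]
99.5 [0.5, -0.22, 0.13] [ 0.46  0.38 -0.18  1.83  0.08  0.94  0.4 ]
99.5 [0.61, -0.02, 0.3] [ 0.12  0.36 -0.25  1.42  0.09  1.37  0.03]
99.5 [0.61, -0.02, 0.155] [ 0.12  0.46 -0.25  1.64  0.13  1.06 -0.  ]
[ 0.57134796 -0.19930367  0.51508392] [-0.25603006 -0.00404445 -0.96666036]
1.9083 [ 0.50167756 -0.20089685  0.31946085] [-0.43431512 -0.90827909 -0.51454206]
```

View pics/w1.png

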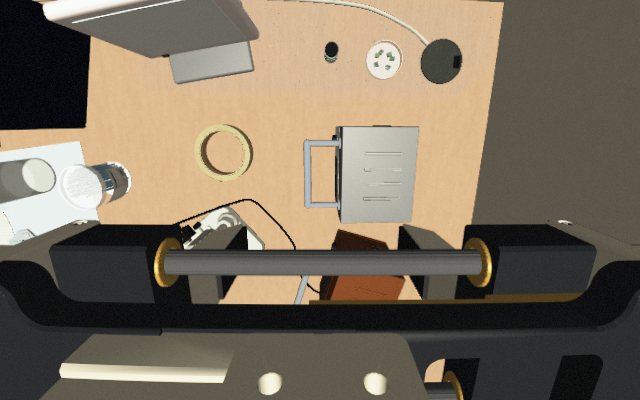

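The wrist view shows the grey cover at (338–418, 126–222), its bar along column ~307 from row 142 to 206, the tape at (222,152) and the viewer at the upper left. I'm now measuring the cover and bar from this depth.

```bash
python3 - <<'E'
from h import *
f=np.load("w1.npz");P=f["P"].reshape(400,640,3);im=f["im"].astype(int)
def rect(Q,t):
    r=cv2.minAreaRect((Q[:,:2]*1000).astype(np.float32));print(t,len(Q),"c",np.round(r[0],1),"sz",np.round(r[1],1),"ang",round(r[2],2),"z",np.percentile(Q[:,2],[5,50,95]).round(4))
C=P[115:232,334:430].reshape(-1,3);k=(C[:,2]>.135)&(C[:,2]<.17);rect(C[k],"cover")
print("plane",np.linalg.lstsq(np.c_[C[k][:,:2]-[.5,-.25],np.ones(k.sum())],C[k][:,2],rcond=None)[0])
print(np.percentile(C[k],[1,99],axis=0))
B=P[150:200,298:316].reshape(-1,3);k=(B[:,2]>.11)&(B[:,2]<.17);rect(B[k],"bar mid")
print(np.polyfit(B[k][:,0],B[k][:,1],1),np.median(B[k],0))
E=P[125:220,300:312].reshape(-1,3);k=(E[:,2]>.11)&(E[:,2]<.17);rect(E[k],"bar len")
E
```

```text
cover 7284 c [ 505.7 -270.6] sz [130.7 109.3] ang 1.36 z [0.1457 0.1488 0.1514]
plane [-0.00378286  0.03379755  0.14938216]
[[ 0.44288353 -0.32342121  0.13815109]
 [ 0.56996247 -0.22291656  0.15214204]]
bar mid 353 c [ 503.9 -180. ] sz [ 9.9 68.6] ang 90.0 z [0.1375 0.1399 0.1416]
[ 0.00813432 -0.18352339] [ 0.50441504 -0.17941893  0.13990826]
bar len 489 c [ 504.  -179.7] sz [94.2 10.1] ang 0.43 z [0.1373 0.1398 0.1415]
```

```bash
python3 - <<'E'
from h import *
Q=q(0.6)
command_gripper(.36,20)
reach([.504,-.1795,.20],Q); 
print(line_to([.504,-.1795,.116],Q,speed=.12,stop_force=12), get_state()["tool_pos"])
command_gripper(0,20); s=get_state();print(s["gripper_width"]*92,s["finger_force"],s["contact_force"])
H=np.array([-.3235,.106]); r=np.hypot(.145,.022); a0=np.arctan2(.022,.145)
for th in np.linspace(.045,1.87,13)[1:]:
    y=H[0]+r*np.cos(th+a0); z=H[1]+r*np.sin(th+a0)-.019
    st=line_to([.504,y,z],Q,speed=.1,stop_force=25); s=get_state()
    print(round(th,2),st,s["tool_pos"].round(3),s["contact_force"].round(1),round(s["gripper_width"]*92,1))
    if st: break
print(s["time_s"])
im,d,m=snap("side");save("s2.png",im[60:260,180:400])
E
```

```text
False [ 0.50483842 -0.17984097  0.11703407]
0.4457915237834781 0.0 [-0.12567869  1.05985169  0.3378078 ]
0.2 False [ 0.504 -0.186  0.137] [-0.6  0.6  0.1] 0.5
0.35 False [ 0.504 -0.195  0.157] [-0.6  0.8  0.1] 0.6
0.5 False [ 0.504 -0.207  0.176] [ 0.2  0.6 -0. ] 0.7
0.65 False [ 0.504 -0.222  0.193] [-0.1  1.   0.8] 0.2
0.81 False [ 0.504 -0.239  0.207] [-0.1  1.4 -0.8] 0.3
0.96 False [ 0.504 -0.259  0.218] [-0.2  0.9 -0.2] 0.2
1.11 False [ 0.504 -0.279  0.227] [ 0.3 -0.  -0.4] 0.3
1.26 False [ 0.504 -0.301  0.232] [-0.3  0.1  0. ] 0.4
1.41 False [ 0.504 -0.323  0.234] [-0.   0.7  0. ] 0.5
1.57 False [ 0.504 -0.345  0.232] [ 0.2 -0.1 -0.1] 0.2
1.72 False [ 0.504 -0.367  0.227] [ 0.5 -0.2  0.8] 0.5
1.87 False [ 0.503 -0.388  0.219] [ 1.1  0.2 -0.2] 0.8
9.5667
```

The grip closed on nothing, so I'm looking.

```bash
python3 - <<'E'
from h import *
im=cv2.imread("pics/s2.png");cv2.imwrite("pics/s2b.png",cv2.resize(im,None,fx=3,fy=3))
E
```

```text
(no output)
```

View pics/s2b.png

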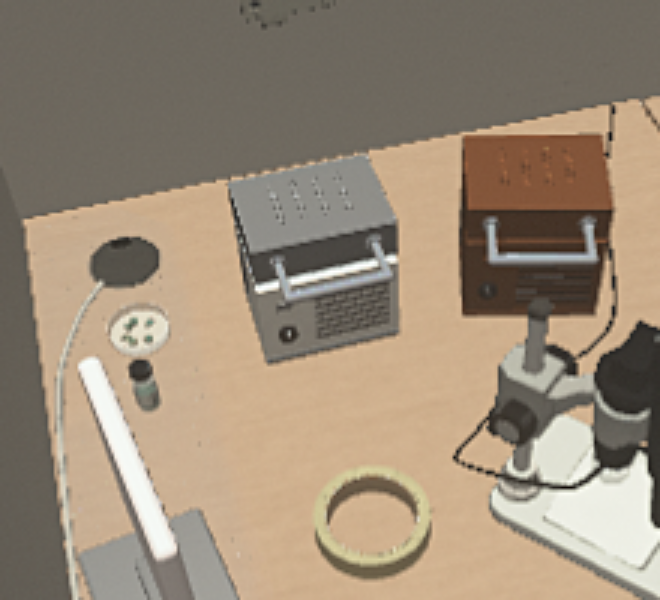

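```bash
python3 - <<'E'
from h import *
def proj(m,X):
    R=np.array(m["R"]);return cv2.projectPoints(np.array(X,float).reshape(-1,1,3),cv2.Rodrigues(R)[0],np.array(m["t"]),np.array(m["camera_matrix"]),np.array([m["k1"],0,0,0]))[0].reshape(-1,2).round(0)
X=[[.504,-.1795,.135],[.505,-.32,.146],[.4918,-.3849,.1883],[.503,-.388,.219],[0,0,0]]
for n in("side","top"): print(n,proj(camera_model(n),X))
s=get_state();m=camera_model("wrist");print(s["tool_pos"],s["ee_rot"],s["time_s"])
R=np.array(m["R"]);print(-R.T@np.array(m["t"]),R)
im,d,m=snap("side");im2,_,_=snap("top");save("both.png",np.hstack([cv2.resize(im[:,100:500],(400,400)),im2[:,230:630]]))
E
```

```text
side [[292. 156.]
 [279. 117.]
 [278.  89.]
 [272.  79.]
 [489. 198.]]
top [[366. 199.]
 [420. 198.]
 [449. 201.]
 [453. 195.]
 [298. 385.]]
[ 0.50385318 -0.38740485  0.21878746] [ 9.99987707e-01  4.95170890e-03 -1.95375626e-04 -1.66689826e-04] 9.6167
[ 0.57340613 -0.38674109  0.41462891] [[ 0.01001512 -0.99994928 -0.00106425]
 [-0.96683406 -0.00995507  0.25521129]
 [-0.25520894 -0.00152702 -0.96688472]]
```

View pics/both.png

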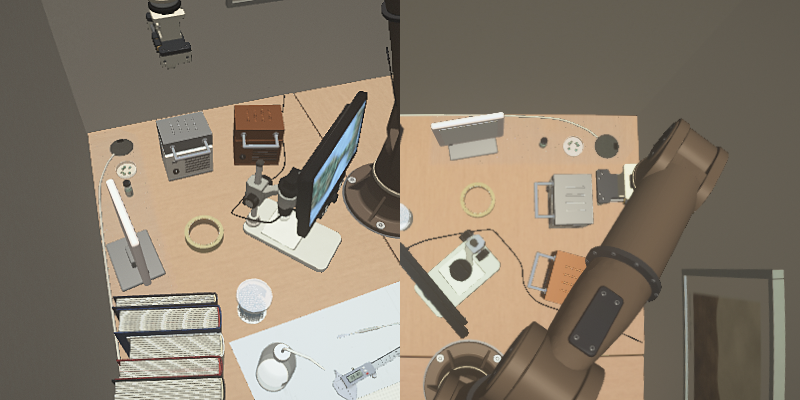

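```bash
python3 - <<'E'
from h import *
im,d,m=snap("side");v,u=np.mgrid[0:110,235:310];px=np.c_[u.ravel(),v.ravel()];P=cloud(m,px,d)
print(m["camera_matrix"])
k=(P[:,2]>.15)&(P[:,1]>-.55)&(abs(P[:,0]-.5)<.25);G=P[k];o=np.argsort(px[k][:,1])[::-1][:25]
print(np.c_[px[k][o],G[o].round(3)][::3]); print(np.percentile(G[:,2],[0,1,5]),get_state()["tool_pos"])
for z in np.arange(.2,.34,.02):
    a=G[(G[:,2]>z)&(G[:,2]<z+.02)]
    if len(a):print(z.round(2),len(a),a.min(0).round(3),a.max(0).round(3))
E
```

```text
[[405.71589113   0.         309.33930493]
 [  0.         405.71589113 198.04725381]
 [  0.           0.           1.        ]]
[[ 2.39e+02  1.07e+02  6.37e-01  5.12e-01  8.83e-01]
 [ 3.02e+02  1.03e+02  6.37e-01  5.12e-01  8.83e-01]
 [ 2.85e+02  1.01e+02  6.37e-01  5.12e-01  8.83e-01]
 [ 2.88e+02  9.30e+01  6.37e-01  5.12e-01  8.83e-01]
 [ 2.71e+02  8.50e+01  6.37e-01  5.12e-01  8.83e-01]
 [ 2.36e+02  8.20e+01  5.94e-01 -5.01e-01  1.50e-01]
 [ 2.40e+02  8.10e+01  5.82e-01 -5.01e-01  1.51e-01]
 [ 2.37e+02  8.10e+01  5.91e-01 -4.97e-01  1.56e-01]
 [ 2.48e+02  8.00e+01  5.59e-01 -5.00e-01  1.51e-01]]
[0.15000346 0.15246879 0.16300024] [ 0.50422044 -0.38686406  0.21919959]
0.2 274 [ 0.37  -0.506  0.2  ] [ 0.589 -0.495  0.22 ]
0.22 263 [ 0.369 -0.507  0.22 ] [ 0.586 -0.495  0.24 ]
0.24 270 [ 0.369 -0.507  0.24 ] [ 0.583 -0.386  0.26 ]
0.26 317 [ 0.368 -0.507  0.26 ] [ 0.58 -0.37  0.28]
0.28 300 [ 0.369 -0.507  0.28 ] [ 0.577 -0.496  0.3  ]
0.3 311 [ 0.368 -0.506  0.3  ] [ 0.573 -0.496  0.32 ]
0.32 543 [ 0.366 -0.509  0.32 ] [ 0.57  -0.297  0.34 ]
0.34 632 [ 0.367 -0.507  0.34 ] [ 0.567 -0.289  0.36 ]
```

```bash
python3 - <<'E'
from h import *
import collections
def tip():
    im,d,m=snap("side");v,u=np.mgrid[0:110,200:340];px=np.c_[u.ravel(),v.ravel()];P=cloud(m,px,d)
    k=(P[:,2]>.15)&(P[:,2]<.5)&(P[:,1]>-.485)&(abs(P[:,0]-.5)<.25);return P[k]
G=tip();
for z in np.arange(.22,.36,.01):
    a=G[(G[:,2]>z)&(G[:,2]<z+.01)]
    if len(a):print(z.round(2),len(a),a.min(0).round(3),a.max(0).round(3))
command_gripper(1.0)
print("open",get_state()["tool_pos"])
G=tip()
for z in np.arange(.22,.36,.01):
    a=G[(G[:,2]>z)&(G[:,2]<z+.01)]
    if len(a):print(z.round(2),len(a),a.min(0).round(3),a.max(0).round(3))
E
```

```text
0.25 3 [ 0.495 -0.392  0.256] [ 0.516 -0.384  0.26 ]
0.26 12 [ 0.494 -0.382  0.261] [ 0.515 -0.374  0.27 ]
0.27 6 [ 0.495 -0.372  0.272] [ 0.513 -0.368  0.276]
0.32 93 [ 0.467 -0.469  0.321] [ 0.541 -0.298  0.33 ]
0.33 167 [ 0.467 -0.476  0.33 ] [ 0.541 -0.297  0.34 ]
0.34 226 [ 0.291 -0.485  0.34 ] [ 0.541 -0.292  0.35 ]
0.35 184 [ 0.292 -0.485  0.35 ] [ 0.541 -0.291  0.36 ]
open [ 0.50402537 -0.38722849  0.21907871]
0.25 2 [ 0.506 -0.34   0.258] [ 0.508 -0.338  0.259]
0.26 10 [ 0.493 -0.336  0.261] [ 0.514 -0.329  0.27 ]
0.27 28 [ 0.494 -0.34   0.27 ] [ 0.514 -0.324  0.28 ]
0.28 33 [ 0.493 -0.338  0.28 ] [ 0.515 -0.324  0.29 ]
0.29 30 [ 0.493 -0.332  0.29 ] [ 0.515 -0.322  0.299]
0.3 24 [ 0.492 -0.327  0.3  ] [ 0.515 -0.321  0.308]
0.32 91 [ 0.467 -0.472  0.321] [ 0.54  -0.298  0.33 ]
0.33 165 [ 0.466 -0.465  0.33 ] [ 0.54  -0.297  0.34 ]
0.34 193 [ 0.29  -0.485  0.34 ] [ 0.541 -0.294  0.35 ]
0.35 175 [ 0.291 -0.485  0.35 ] [ 0.541 -0.291  0.36 ]
```

The fingertips are really at z≈0.256 while the state reports 0.219, and the body starts at 0.321, which agrees. The real tips therefore sit about 36 mm behind the reported TCP, so I missed the bar from above. I'll compensate for the offset and repeat.

```bash
echo 'DZ=.036' >> h.py; python3 - <<'E'
from h import *
Q=q(0.6)
command_gripper(.36,20)
reach([.504,-.1795,.21-DZ],Q); 
print(line_to([.504,-.1795,.116-DZ],Q,speed=.15,stop_force=12), get_state()["tool_pos"])
command_gripper(0,20); s=get_state();print(s["gripper_width"]*92,s["finger_force"],s["contact_force"])
if s["gripper_width"]*92>5:
  H=np.array([-.3235,.106]); r=np.hypot(.145,.022); a0=np.arctan2(.022,.145)
  for th in np.linspace(.045,1.87,11)[1:]:
    y=H[0]+r*np.cos(th+a0); z=H[1]+r*np.sin(th+a0)-.019-DZ
    st=line_to([.504,y,z],Q,speed=.1,stop_force=25); s=get_state()
    print(round(th,2),st,s["tool_pos"].round(3),s["contact_force"].round(1),round(s["gripper_width"]*92,1))
    if st: break
print(s["time_s"])
E
```

```text
False [ 0.5045654  -0.18037604  0.08064439]
8.969426399465227 19.99904841184616 [ 0.03329424 -0.26033401  1.22551639]
0.23 False [ 0.504 -0.187  0.105] [1.  2.9 1.2] 9.1
0.41 False [ 0.505 -0.198  0.129] [1.3 5.  3.9] 9.4
0.59 False [ 0.505 -0.214  0.151] [1.1 7.4 6.8] 9.3
0.78 False [ 0.505 -0.233  0.169] [ 0.2  9.9 13.3] 9.2
0.96 False [ 0.506 -0.257  0.184] [ 0.4  6.4 14.7] 9.5
1.14 False [ 0.506 -0.284  0.193] [2.6 2.  9.8] 9.2
1.32 False [ 0.506 -0.31   0.198] [5.3 0.7 5.8] 8.9
1.5 False [ 0.506 -0.337  0.198] [ 7.6 -1.3  3.7] 9.6
1.69 False [ 0.506 -0.363  0.193] [ 8.  -0.6  0.9] 8.9
1.87 False [ 0.506 -0.388  0.183] [ 7.7 -1.2 -0. ] 9.2
18.6917
```

```bash
python3 - <<'E'
from h import *
Q=q(0.6)
command_gripper(.6,20)
p=get_state()["tool_pos"]
line_to([p[0],p[1],.31-DZ],Q,speed=.25)
line_to([.504,-.2555,.31-DZ],Q,speed=.25)
dwell(.1)
im,d,m=snap("wrist");save("w3.png",im)
v,u=np.mgrid[0:400,0:640];px=np.c_[u.ravel(),v.ravel()];P=cloud(m,px,d).reshape(400,640,3)
np.savez("w3.npz",im=im,P=P,d=d)
def rect(Q,t):
    r=cv2.minAreaRect((Q[:,:2]*1000).astype(np.float32));print(t,len(Q),"c",np.round(r[0],1),"sz",np.round(r[1],1),"ang",round(r[2],2),"z",np.percentile(Q[:,2],[5,50,95]).round(4))
k=(P[...,2]>.125)&(P[...,2]<.142)&(abs(P[...,0]-.505)<.07)&(P[...,1]>-.3)&(P[...,1]<-.21)
k=cv2.morphologyEx(k.astype(np.uint8),cv2.MORPH_OPEN,np.ones((3,3)))>0
if k.any(): rect(P[k],"filter top");print(np.argwhere(k).min(0),np.argwhere(k).max(0),np.polyfit(P[k][:,0]-.5,P[k][:,1],1))
k=(P[...,2]>.1)&(P[...,2]<.11)&(abs(P[...,0]-.505)<.08)&(P[...,1]>-.33)&(P[...,1]<-.2);rect(P[k],"deck")
print(get_state()["time_s"],get_state()["tool_pos"])
E
```

```text
filter top 542 c [ 505.7 -254.4] sz [94.9  8.3] ang 0.58 z [0.1329 0.1342 0.1354]
[142 317] [218 324] [ 0.00980781 -0.25494291]
deck 6675 c [ 505.5 -276.6] sz [129.8 107.8] ang 0.57 z [0.1039 0.1053 0.1068]
20.925 [ 0.50344831 -0.25695391  0.27350836]
```

View pics/w3.png

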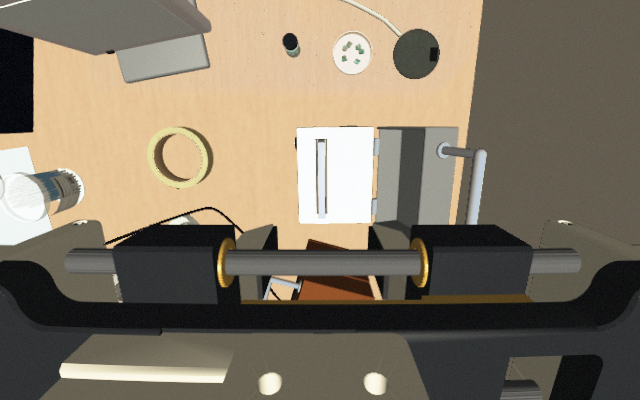

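The wrist view shows the cover standing open at (378–460, 127–225), the white deck at (297–372), and the filter's top rail along column ~321 from row 140 to 218. The rail measures (0.5057, −0.2545) at z 0.134. Next I grip it and draw it straight up.

```bash
python3 - <<'E'
from h import *
Q=q(0.58)
x,y=.5057,-.2540
line_to([x,y,.31-DZ],Q,speed=.2)
print(line_to([x,y,.108-DZ],Q,speed=.12,stop_force=8)); s=get_state();print(s["tool_pos"],s["contact_force"])
command_gripper(0,35); s=get_state();print(s["gripper_width"]*92,s["finger_force"],s["contact_force"].round(1))
if s["gripper_width"]*92>6:
    print(line_to([x,y,.300-DZ],Q,speed=.12,stop_force=20))
    s=get_state();print(s["tool_pos"],s["gripper_width"]*92,s["contact_force"].round(1),s["time_s"])
    im,d,m=snap("top"); im2,_,_=snap("side");save("t4.png",np.hstack([im2[:,100:500],im[:,230:630]]))
    v,u=np.mgrid[100:165,250:345];px=np.c_[u.ravel(),v.ravel()];P=cloud(m,px,d);k=(P[:,2]>.2)&(P[:,2]<.22)
    r=cv2.minAreaRect((P[k][:,:2]*1000).astype(np.float32));print(r)
E
```

```text
False
[ 0.50611148 -0.25413022  0.07257485] [-0.30136091 -0.71315308 -0.57111748]
8.500972364236391 34.987000823020935 [ 0.1 -0.7 -0.6]
False
[ 0.50536005 -0.25387019  0.26332894] 8.859105766603536 [ 0.8 -0.  -0.7] 25.55
((692.6995239257812, -5.5919189453125), (20.506025314331055, 185.50669860839844), 9.111239433288574)
```

View pics/t4.png

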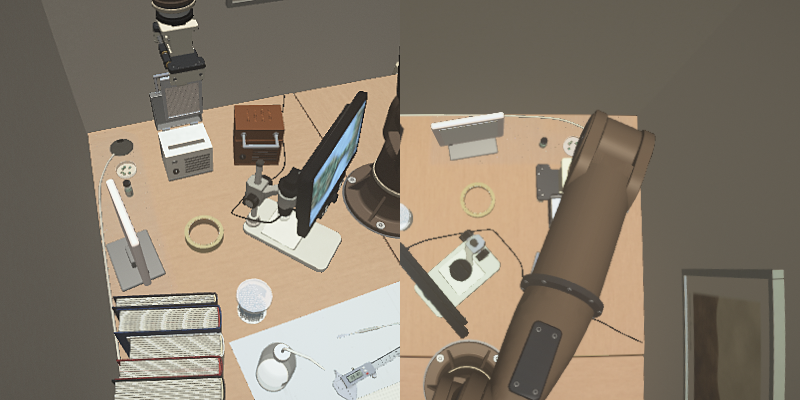

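The plate is out (left half, (180,100)), the slot is empty, the cover stays open and the bystanders haven't moved. I'll carry it to the viewer now.

```bash
python3 - <<'E'
from h import *
a=np.radians(9.2); n=np.array([np.cos(a),np.sin(a)])
c=np.array([.6928,-.0056])-n*(.009+.0825); Q=q(99.2); print(c)
line_to([.52,-.17,.32-DZ],q(.6),speed=.2)
reach([*c,.32-DZ],Q); s=get_state();print(s["tool_pos"],s["contact_force"].round(1),s["time_s"])
print(line_to([*c,.155-DZ],Q,speed=.1,stop_force=8)); dwell(.2)
s=get_state();print(s["tool_pos"],s["gripper_width"]*92,s["contact_force"].round(1),s["time_s"])
im2,d,m=snap("side");im,dt,mt=snap("top");save("s5.png",np.hstack([im2[100:300,180:380].repeat(2,0).repeat(2,1),im[80:280,230:430].repeat(2,0).repeat(2,1)]))
v,u=np.mgrid[100:330,200:340];px=np.c_[u.ravel(),v.ravel()];P=cloud(m,px,d)
L=(P[:,:2]-(np.array([.6928,-.0056])-n*.009)); f=L@n; w=L@np.array([-n[1],n[0]])
k=(f<-.06)&(f>-.11)&(abs(w)<.07)&(P[:,2]>.03)&(P[:,2]<.195);print("plate: dist,lat,z pct",k.sum(),np.percentile(np.c_[f,w,P[:,2]][k],[1,25,50,75,99],axis=0).round(4))
j=k&(P[:,2]>.07)&(P[:,2]<.14);print("yaw slope",np.polyfit(w[j],f[j],1))
E
```

```text
[ 0.60247703 -0.02022913]
[ 0.60230369 -0.02175737  0.28371333] [-0.1  0.1 -1.1] 27.4583
False
[ 0.6026522  -0.02026373  0.11930433] 8.846086986858921 [1.8 1.3 0.7] 29.4583
plate: dist,lat,z pct 499 [[-0.1017 -0.0423  0.0632]
 [-0.0842  0.0091  0.1017]
 [-0.0802  0.012   0.1601]
 [-0.0786  0.0422  0.1805]
 [-0.0618  0.0478  0.1932]]
yaw slope [-0.03074468 -0.08021436]
```

View pics/s5.png

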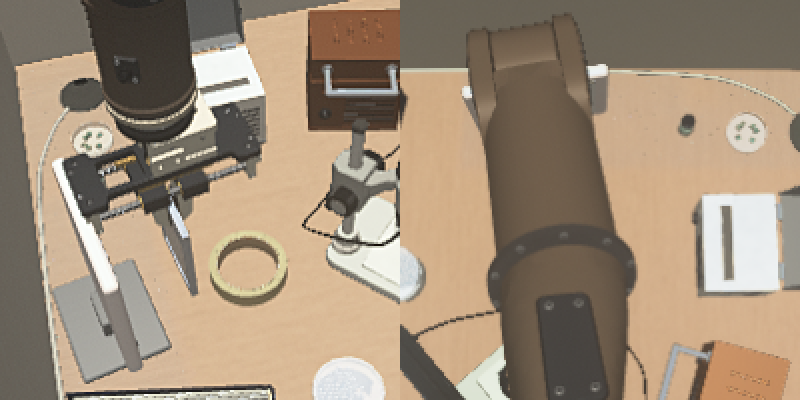

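The plate hangs upright in front of the screen, measured at about 80 mm from it. Its near end is at +48 mm sideways and its lower edge at about 6 cm, with no contact, and the bystanders are unmoved.

```bash
python3 -c "
from station import *
print(close_job())"
```

```text
the job is handed in; nothing more can be done
None
```

The job is handed in: the cover stands open, leaning slightly past upright (about 1.87 rad), and the gripper holds the filter plate upright and centred, parallel to the viewer's screen and about 8 cm from it, with no contact and the bystanders unmoved.

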